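Press the sprung follower home in a sample pot

ROBOT

A 7-joint arm with a two-finger parallel gripper is mounted at the origin on the work surface. World frame = base frame: x ahead of the robot, y to its left, z up, the work surface at z = 0. Lengths are in m, angles in rad, forces in N, time in s.
With the tool pointing down it reaches from about 0.35 to 0.9 m from the base axis. Payload 7.2 kg.
Tool frame: the origin (TCP) lies on the mounting face of the last link; the fingertips stand 173 mm ahead of it and the grasp point (between the pads) lies 155 mm ahead of it; z points along the fingers, y is the direction in which the jaws open and shut (so a half turn about z gives the same grasp; the last joint's range is limited). The gripper opens to 85 mm and grips with 20 to 120 N. Pads are 22 mm wide; open, the fingers measure 114 mm over their backs; the gripper's body (76 mm by 85 mm) begins 54 mm behind the grasp point. The pads swing forward as they close: fully open they stand 13 mm farther back than shut.
Start: joints at [-1.355, 0.411, -0.013, 1.596, 0.006, 1.134, -0.082], TCP at [0.175, 0.6, 0.405] pointing down, gripper open.
Joint ranges: [-2.95, 2.95], [-0.29, 1.99], [-1.47, 1.44], [0.14, 2.54], [-1.03, 4.17], [0.13, 1.85], [-2.86, 2.86]. Speed limits (rad/s): [2.39, 2.39, 3.01, 3.01, 3.14, 3.14, 3.14].

INTERFACE

Orientations are given as a unit quaternion [w, x, y, z].
In Python, from cell import readout, vision, workorder gives the robot as it stands. The module is installed in compiled form; this text tells all that it offers.
- The arm moves only by the tool move_arm, never from a script. Its argument "steps" is a list of rows, each a list of 4 numbers: the shift along the tool's x, y, z in units of 50 mm (1.0 is 50 mm), then the turn about the tool's z in degrees. A call has 1 to 20 rows; each row shifts and turns the commanded pose from where the row before left it, along the tool's axes as they then stand; what a row does not reach is not made up. A row lasts 1/8 s, in which the tool goes at most 62.5 mm and 10.7 degrees, less where a joint would pass 70% of its speed; a pose out of reach is approached as far as the arm can. A call is refused whole if a number of a shift passes 1 or a number of a turn 10.7, either way. A call with a gripper value outside its range is refused whole. "claw" is the opening, from 0 (shut) to 1 (fully open), set as the call begins (left out, the last holds). The fingers move at their own pace and stop on an object; the grip force is fixed at half the most. Time passes only in rows, so rows that do not move let the fingers close. It gives the time, the measured TCP pose, the force and the opening at its end, in the units of the state.
- readout.sense(): the state, without advancing time (a new reading comes with each control period).
- vision.grab_frame(name): name is "side" or "top" or "wrist"; returns a dict with "frame" (400x640x3 uint8, red, green, blue), "depth" (400x640 float32, m along the optical axis (not along the pixel's ray), 0 where there is no reading), "fx", "fy", "cx", "cy" (pixels), "distortion" ([k1, k2, p1, p2, k3] as OpenCV has them; the pictures are not rectified), "extrinsics" (4x4, takes a point from camera to world coordinates). Camera axes: x right, y up, looking along -z (the intrinsics and any distortion apply to the point x, -y, -z); pixel columns grow to the right and rows downward; lengths in m; the calibration is good to about 2 mm. A picture is of the moment at which its call begins.
- workorder.finish_job(): hands the job in, once; it reports no verdict.
The state is a dict: "clock": time; "joint_positions": joint angles; "qd": joint speeds; "joint_torque": joint torques, N m; "eef_pos": TCP position; "orientation": TCP orientation; "ft_force": force on the tool from outside, world axes, zero at the start; "torque": the same for the moment, N m; "gripper_width": finger opening in m.
Only numpy, scipy, OpenCV 4.12 (cv2) and the standard library are available. Lean on these libraries where they do the work, as an engineer would, in place of code of your own. Each camera call takes 0.05 s, during which the arm holds its last target. There are 200 camera calls.

TASK

Take the tamper off its green mat and press the orange sprung follower plate in the white sample pot straight down with it until the plate bottoms out on its hidden stop, level; hold it there with a firm, steady push of about 20 N (never over 35 N) for a second. Then lift the tamper out and stand it upright back on the green mat, leaving the follower down and level and the dishes, cup and bottle where they are.

Things in the scene. Friction and masses are not known exactly. Their poses are not given: they have to be found in the camera images.
- tamper: Loose tamper, 0.3 kg, upright on the green mat: flat-bottomed aluminium piston, diameter 52, 50 tall, and from its centre a black square grip 24 x 24, 50 tall (total 100 mm). The flat shoulder round the grip is 50 above the underside. Origin: centre of the underside; z up along the grip; x, y normal to the grip's flat faces. Any yaw will do for pressing and parking.
- pot: Fixed white sample pot in a round dark steel foot (diameter 120, 15 high). Pot outside diameter 74, bore diameter 58 mm, rim 80 above the bench. Origin: centre of the foot's underside, on the bench; z up. Rated for 35 N from the tamper. The hidden rigid stop inside differs from pot to pot: with the plate on it, the plate's upper face is 28 to 38 mm below the rim.
- pot_rim (a point): Centre of the pot's mouth, level with the rim, 80 mm above the bench; z up.
- follower: Orange plate in the pot, diameter 55, 6 thick, on a spring and rubbing seal. Slides down; rocks up to 0.12 rad about its centre, askew at the start. Pushing it takes 4 to 6 N at first, at most 10 N; it stays where, and at the angle, it is pushed. Bottoming out shows only as a steep rise of force above 10 N. Origin: rocking centre, 3 mm below the upper face's centre; z is its normal.
- follower_top (a point): Centre of the follower's upper face (small white dot); z is the plate's normal. At the start it is 8 to 28 mm below the rim, with 10 to 20 mm of travel left to the stop.
- mat: Fixed green round parking mat, diameter 110 mm, 4 mm thick, on the bench. Origin: centre of its underside; its upper face is 4 mm higher. The tamper starts near its middle and must end with its centre within 20 mm of the mat's centre.
- dishes: Bystander: stack of three pale petri dishes, diameter 90 mm, 45 mm high. Origin: centre of the underside.
- cup: Bystander: white sample cup with a red cap, diameter 48 mm, 70 mm high. Origin: centre of the underside.
- bottle: Bystander: amber bottle with a blue cap, diameter 58 mm, 120 mm high. Origin: centre of the underside.

How it is judged:
On the way, in this order (a step that is already met when the one before it is completed fails the run):
1. the tamper is lifted clear of its mat (height (world z) of tamper above 0.03 m), for 0.1 s.
2. the tamper presses the follower on its stop with 14 N or more (only the stop can give that), follower and tamper within 0.035 rad of level, for half a second (contact force between tamper and follower above 14 N and angle between each of follower_top, tamper's own z axis and vertical below 0.035 rad and z of follower_top in the frame of pot_rim below -0.027 m), for 0.5 s.
At the end, for the whole second after the job is handed in: The follower's upper face stays 27 mm or more below the rim (on its stop, where it was pressed) and within 0.035 rad of level; the tamper stands upright (within 0.06 rad), at rest and let go, on the mat with its centre within 20 mm of the mat's centre (z of follower_top in the frame of pot_rim below -0.027 m and angle between follower_top's own z axis and vertical below 0.035 rad and horizontal distance between tamper and mat below 0.02 m and z of tamper in the frame of mat between 0.001 and 0.007 m and angle between tamper's own z axis and vertical below 0.06 rad and linear speed of tamper below 0.02 m/s); the robot touches nothing.
It fails at once if the tamper loads the pot or its follower with more than 35 N (contact force between tamper and pot above 35 N).
It fails at once if the stack of petri dishes is moved more than 20 mm or toppled (distance of dishes from where it was at the start of the episode above 0.02 m or angle between dishes's own z axis and vertical above 0.4 rad).
It fails at once if the red-capped sample cup is moved more than 20 mm or toppled (distance of cup from where it was at the start of the episode above 0.02 m or angle between cup's own z axis and vertical above 0.4 rad).
It fails at once if the amber bottle is moved more than 20 mm or toppled (distance of bottle from where it was at the start of the episode above 0.02 m or angle between bottle's own z axis and vertical above 0.4 rad).
It also fails if it takes over 61 s, if anything falls off the work surface, if the arm or the gripper's body presses on something with over 40 N, if the wrist force passes 120 N, or if a joint passes its speed limit or range.

## Working session

There is one attempt and no reset: what is moved stays moved. The work goes in short steps, Python scripts to look and compute and a tool call to move; the robot and the scene stay as the last step left them, time stands still between calls to the robot, and variables do not carry over. Pictures are saved under pics/ and viewed, about 8 in all and at most 12, crops included, and the job is handed in when it is done.

Besides the shell and the picture viewer there is one more tool, called after "Call:" as a command line: name --pt "numbers of a row" for each row, then --argument value for the rest. move_arm: Moves the arm, as the interface text tells. Its arguments: {"type":"object","properties":{"steps":{"type":"array"},"claw":{"type":"number"}},"required":["steps"]}

```bash
mkdir -p pics; cat > h.py <<'E'
import numpy as np, cv2
from cell import readout, vision, workorder
def grab(n):
    f=vision.grab_frame(n); f['K']=np.array([[f['fx'],0,f['cx']],[0,f['fy'],f['cy']],[0,0,1]]); f['E']=np.array(f['extrinsics']); f['D']=np.array(f['distortion'],float); return f
def ray(f,uv):
    p=cv2.undistortPoints(np.array(uv,float).reshape(-1,1,2),f['K'],f['D']).reshape(-1,2)
    d=np.c_[p[:,0],-p[:,1],-np.ones(len(p))]
    return f['E'][:3,3], d@f['E'][:3,:3].T
def onz(f,uv,z):
    o,d=ray(f,uv); return o+d*((z-o[2])/d[:,2])[:,None]
def pts(f,uv):
    uv=np.array(uv,int).reshape(-1,2); o,d=ray(f,uv); return o+d*f['depth'][uv[:,1],uv[:,0]][:,None]
def save(f,n,crop=None,s=1):
    im=cv2.cvtColor(f['frame'],cv2.COLOR_RGB2BGR)
    if crop: x0,y0,x1,y1=crop; im=im[y0:y1,x0:x1]
    cv2.imwrite('pics/'+n,cv2.resize(im,None,fx=s,fy=s,interpolation=cv2.INTER_CUBIC))
def hsv(f): return cv2.cvtColor(f['frame'],cv2.COLOR_RGB2HSV)
E
python3 - <<'E'
from h import *
s=readout.sense()
for k in s: print(k,np.round(s[k],4))
a=grab('top');b=grab('side')
np.set_printoptions(precision=4,suppress=True)
for f in(a,b): print(f['E'],f['K'][0],f['K'][1],f['D'])
save(a,'top.png');save(b,'side.png')
E
```

```text
clock 0.0
joint_positions [-1.3552  0.4119 -0.0127  1.597   0.0056  1.1343 -0.0822]
qd [-0.0003  0.0011  0.0004  0.0016 -0.0009 -0.0002  0.0004]
joint_torque [-2.00000e-04 -6.00647e+01  6.82000e-01 -2.99417e+01  1.39000e-02
  1.04000e-02  0.00000e+00]
eef_pos [0.175  0.5998 0.4038]
orientation [-1.000e-04  1.414e-01  9.900e-01 -8.000e-04]
ft_force [ 0.1405 -0.0837  0.2286]
torque [ 0.0376  0.0403 -0.0136]
gripper_width 0.0856
[[ 0.0122  0.9844 -0.1755  0.4633]
 [-0.9998  0.0148  0.0138  0.0228]
 [ 0.0162  0.1752  0.9844  0.7308]
 [ 0.      0.      0.      1.    ]] [391.9278   0.     318.9754] [  0.     391.9278 198.7156] [-0.022  0.     0.     0.     0.   ]
[[ 0.8248  0.3959 -0.4036  0.2402]
 [-0.5652  0.5614 -0.6045 -0.4866]
 [-0.0128  0.7267  0.6868  0.6365]
 [ 0.      0.      0.      1.    ]] [402.2409   0.     321.5028] [  0.     402.2409 207.1091] [-0.0535  0.      0.      0.      0.    ]
```

View pics/top.png

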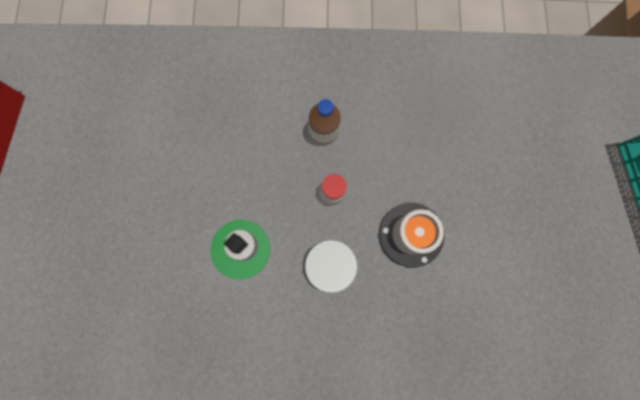

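View pics/side.png

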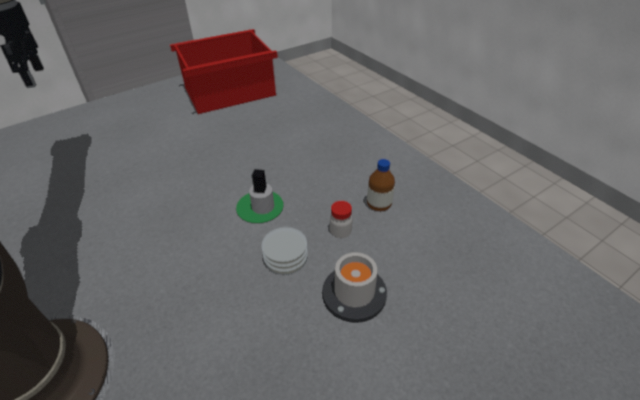

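Top view: the mat is at about (240,249) with the tamper grip at (236,244), the pot at (420,232), the dishes at (331,266), the cup at (334,187) and the bottle at (324,118). The side view shows the same layout. Next I'll measure these.

```bash
cat > meas.py <<'E'
from h import *
np.set_printoptions(precision=4,suppress=True)
a=grab('top');b=grab('side')
def big(m):
    c,_=cv2.findContours(m.astype(np.uint8)*255,cv2.RETR_EXTERNAL,cv2.CHAIN_APPROX_NONE); return max(c,key=cv2.contourArea)
def circ(f,m,z):
    c=big(m).reshape(-1,2); p=onz(f,cv2.convexHull(c).reshape(-1,2),z)[:,:2].astype(np.float32)
    e=cv2.fitEllipse(p*1000); return np.array(e[0]),np.array(e[1])
for n,f in(('top',a),('side',b)):
    h=hsv(f);H,S,V=h[...,0].astype(int),h[...,1],h[...,2]
    v,u=np.mgrid[:400,:640]
    roi=(abs(u-240)<60)&(abs(v-249)<60) if n=='top' else (abs(u-260)<45)&(abs(v-195)<40)
    green=(H>45)&(H<85)&(S>90)&roi
    print(n,'mat',circ(f,green,.004))
    g=(V<45)&roi
    gm=big(g).reshape(-1,2)
    print(n,'grip box px',cv2.minAreaRect(gm))
    if n=='top':
        P=onz(f,gm,.104)[:,:2].astype(np.float32)
        print('  grip on z=.104',cv2.minAreaRect(P*1000), cv2.boxPoints(cv2.minAreaRect(P*1000)))
    yy,xx=np.nonzero(g); d=pts(f,np.c_[xx,yy]); d=d[(d[:,2]>.095)&(d[:,2]<.115)]
    print('  depth grip top n,mean',len(d),d.mean(0) if len(d) else '')
    ring=pts(f,np.c_[u.ravel(),v.ravel()]); 
    k=(ring[:,2]>.072)&(ring[:,2]<.09)&(S.ravel()<60)&(V.ravel()>110)&(((abs(u-420)<35)&(abs(v-232)<35)) if n=='top' else ((abs(u-355)<35)&(abs(v-275)<35))).ravel()
    m=k.reshape(400,640); print(n,'rim',circ(f,m,.08), 'z',np.median(ring[k][:,2]))
    o=(H<18)&(S>150)&(V>120)&(((abs(u-420)<35)&(abs(v-232)<35)) if n=='top' else ((abs(u-355)<35)&(abs(v-275)<35)))
    yy,xx=np.nonzero(cv2.erode(o.astype(np.uint8),np.ones((3,3)))); q=pts(f,np.c_[xx,yy]); A=np.c_[q[:,:2]-q[:,:2].mean(0),np.ones(len(q))]
    print(n,'follower plane slope,z',np.linalg.lstsq(A,q[:,2],rcond=None)[0],len(q),q.mean(0))
    for nm,(x,y),z in (('dish',(331,266),.045),('cup',(334,187),.07),('bottle',(326,107),.12)):
        if n=='top': print(nm,onz(f,[(x,y)],z))
print(readout.sense()['clock'])
E
python3 meas.py
```

```text
top mat (array([497.3642, 157.3746]), array([107.0227, 107.2043]))
top grip box px ((240.00003051757812, 247.50003051757812), (2.1213202476501465, 10.60660171508789), 45.0)
  grip on z=.104 ((494.5310363769531, 138.29647827148438), (3.4110567569732666, 16.502098083496094), 46.64046096801758) [[487.3611 142.7214]
 [499.3591 131.3915]
 [501.701  133.8715]
 [489.703  145.2015]]
  depth grip top n,mean 38 [0.5006 0.1499 0.1032]
top rim (array([ 527.5392, -157.1801]), array([73.6396, 74.6307])) z 0.08027469740645249
top follower plane slope,z [-0.598   1.6421  0.0686] 449 [ 0.5277 -0.1598  0.0686]
dish [[ 0.4678 -0.009   0.045 ]]
cup [[ 0.602  -0.0121  0.07  ]]
bottle [[0.7265 0.0045 0.12  ]]
side mat (array([497.2544, 156.5715]), array([107.4616, 107.7438]))
side grip box px ((258.719970703125, 180.53997802734375), (21.920310974121094, 12.020814895629883), 81.8698959350586)
  depth grip top n,mean 101 [0.5005 0.1442 0.1025]
side rim (array([ 527.963 , -159.5412]), array([72.9552, 73.2634])) z 0.08060623715078391
side follower plane slope,z [-0.7467 -0.8979  0.0683] 217 [ 0.5312 -0.1562  0.0683]
0.2
```

Call:
move_arm --pt "-0.63 -0.49 0 0" --pt "-0.63 -0.49 0 0" --pt "-0.63 -0.49 0 0" --pt "-0.63 -0.49 0 0" --pt "-0.63 -0.49 0 0" --pt "-0.63 -0.49 0 0" --pt "-0.63 -0.49 0 0" --pt "-0.63 -0.49 0 0" --pt "-0.63 -0.49 0 0" --pt "-0.63 -0.49 0 0" --pt "-0.63 -0.49 0 0" --pt "-0.63 -0.49 0 0" --pt "-0.63 -0.49 0 0" --pt "-0.63 -0.49 0 0" --pt "0 0 0 0" --pt "0 0 0 0" --claw 1

```text
clock: 2.2
eef_pos: [0.502, 0.1477, 0.4045]
orientation: [-0.0, 0.141, 0.99, 0.0]
ft_force: [-0.3, 0.0, -1.3]
gripper_width: 0.0854
```

```bash
cat >> h.py <<'E'
from scipy.spatial.transform import Rotation
def tool():
    s=readout.sense(); q=s['orientation']; return s,np.array(s['eef_pos']),Rotation.from_quat([q[1],q[2],q[3],q[0]]).as_matrix()
E
python3 - <<'E'
from h import *
np.set_printoptions(precision=4,suppress=True)
s,p,R=tool(); print(s['clock'],p,R,s['ft_force'])
w=grab('wrist'); print(w['E'],w['K'][0],w['D']); save(w,'w1.png')
E
```

```text
2.2 [0.502  0.1477 0.4045] [[-0.96    0.2799 -0.0006]
 [ 0.2799  0.96    0.0003]
 [ 0.0007  0.0001 -1.    ]] [-0.3102  0.0098 -1.2698]
[[ 0.2801 -0.9073 -0.3135  0.4209]
 [ 0.96    0.2647  0.0917  0.1706]
 [-0.0002 -0.3267  0.9451  0.3738]
 [ 0.      0.      0.      1.    ]] [306.3109   0.     320.4989] [-0.0562  0.      0.      0.      0.    ]
```

View pics/w1.png

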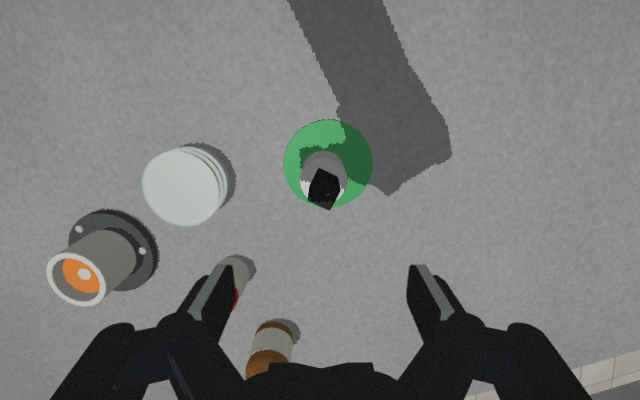

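The wrist view shows the tamper grip near (323,188), turned as a diamond on the mat, which is centred near (328,163). I'll get the grip's top-face centre and yaw from depth.

```bash
cat > grip.py <<'E'
from h import *
np.set_printoptions(precision=4,suppress=True)
s,p,R=tool(); w=grab('wrist'); h=hsv(w); V=h[...,2]
yy,xx=np.mgrid[120:260,270:390]; uv=np.c_[xx.ravel(),yy.ravel()]
P=pts(w,uv); k=(P[:,2]>.098)&(P[:,2]<.110)&(V[uv[:,1],uv[:,0]]<90)
Q=onz(w,uv[k],.104)[:,:2].astype(np.float32)*1000
r=cv2.minAreaRect(Q); print('grip n',k.sum(),'z',np.median(P[k,2]),'rect',r)
k2=(P[:,2]>.047)&(P[:,2]<.06); print('shoulder n',k2.sum(),np.median(P[k2],0))
c=np.r_[np.array(r[0])/1000,0]
d=R.T@(c-np.r_[p[:2],0]); print('tool-axes shift units',d/.05)
ty=np.degrees(np.arctan2(R[1,1],R[0,1])); a=r[2]
print('tool y angle',ty,'turn wanted (world) cand',[((a-ty+45)%90)-45])
g=(h[...,0]>45)&(h[...,0]<85)&(h[...,1]>90)
cc,_=cv2.findContours(g.astype(np.uint8),0,1); m=cv2.convexHull(max(cc,key=cv2.contourArea)).reshape(-1,2)
print('mat',cv2.fitEllipse(onz(w,m,.004)[:,:2].astype(np.float32)*1000)); print(s['clock'])
E
python3 grip.py
```

```text
grip n 643 z 0.10402596939393699 rect ((501.7030944824219, 150.15609741210938), (23.92879867553711, 24.497716903686523), 47.69154357910156)
shoulder n 933 [0.4923 0.1541 0.0541]
tool-axes shift units [0.0134 0.0374 0.    ]
tool y angle 73.80964353554153 turn wanted (world) cand [np.float64(-26.118099956439963)]
mat ((497.5310363769531, 157.23617553710938), (108.71363067626953, 108.97974395751953), 70.03327941894531)
2.25
```

Call:
move_arm --pt "0.01 0.04 0 5.2" --pt "0 0 0.2 5.2" --pt "0 0 0.4 5.2" --pt "0 0 0.4 5.2" --pt "0 0 0.4 5.3" --pt "0 0 0.4 0" --pt "0 0 0.2 0" --pt "0 0 0 0" --pt "0 0 0 0"

```text
clock: 3.42
eef_pos: [0.5026, 0.1495, 0.3054]
orientation: [0.0, 0.361, 0.933, 0.0]
ft_force: [-0.2, -0.7, -0.1]
gripper_width: 0.0855
```

```bash
python3 grip.py
```

```text
grip n 1401 z 0.10397875641678023 rect ((501.10986328125, 151.04388427734375), (23.47568702697754, 25.07604217529297), 47.635440826416016)
shoulder n 1895 [0.493  0.1588 0.0541]
tool-axes shift units [ 0.0427  0.002  -0.    ]
tool y angle 47.66130783086787 turn wanted (world) cand [np.float64(-0.02586700445185386)]
mat ((497.56024169921875, 157.44935607910156), (108.82789611816406, 109.00471496582031), 47.17714309692383)
3.425
```

Call:
move_arm --pt "0.04 0 0.3 0" --pt "0 0 0.3 0" --pt "0 0 0.3 0" --pt "0 0 0.3 0" --pt "0 0 0.15 0" --pt "0 0 0.06 0" --pt "0 0 0 0"

```text
clock: 4.35
eef_pos: [0.5011, 0.1506, 0.2342]
orientation: [0.0, 0.361, 0.932, 0.0]
ft_force: [-0.6, -0.6, -0.7]
gripper_width: 0.0852
```

Call:
move_arm --pt "0 0 0 0" --pt "0 0 0 0" --pt "0 0 0 0" --pt "0 0 0 0" --pt "0 0 0 0" --pt "0 0 0 0" --pt "0 0 0 0" --pt "0 0 0 0" --claw 0

```text
clock: 5.35
eef_pos: [0.501, 0.1507, 0.2344]
orientation: [0.0, 0.361, 0.932, 0.0]
ft_force: [-0.9, -0.2, 5.6]
gripper_width: 0.0233
```

Call:
move_arm --pt "0 0 -0.05 0" --pt "0 0 -0.1 0" --pt "0 0 -0.2 0" --pt "0 0 -0.3 0" --pt "0 0 -0.4 0" --pt "0 0 -0.5 0" --pt "0 0 -0.5 0" --pt "0 0 -0.3 0" --pt "0 0 -0.2 0" --pt "0 0 -0.05 0" --pt "0 0 0 0"

```text
clock: 6.72
eef_pos: [0.5008, 0.1506, 0.3637]
orientation: [-0.0, 0.361, 0.932, -0.0]
ft_force: [0.3, 0.8, -2.3]
gripper_width: 0.0234
```

```bash
cat > held.py <<'E'
from h import *
np.set_printoptions(precision=4,suppress=True)
s,p,R=tool(); print(s['clock'],p,s['ft_force'],s['torque'],s['gripper_width'])
# tamper as seen by side & top: non-background points near tool axis
for n in('side','top','wrist'):
    f=grab(n); v,u=np.mgrid[:400,:640]; ok=f['depth'].ravel()>0; uv=np.c_[u.ravel(),v.ravel()][ok]
    P=pts(f,uv); q=(P-p)@R
    k=(np.hypot(q[:,0],q[:,1])<.035)&(q[:,2]>.150)&(q[:,2]<.245)
    b=q[k]; 
    if not len(b): print(n,'none'); continue
    h,e=np.histogram(b[:,2],bins=np.arange(.15,.246,.005)); print(n,h)
    print('  deepest',np.percentile(b[:,2],[95,99,99.8])); pis=b[(b[:,2]>np.percentile(b[:,2],99)-.044)]
    print('  piston xy mean',pis[:,:2].mean(0), 'min',pis[:,:2].min(0),'max',pis[:,:2].max(0))
    save(f,f'held_{n}_{int(s["clock"]*100)}.png')
E
python3 held.py
```

```text
6.725 [0.5008 0.1506 0.3637] [ 0.2582  0.8327 -2.3436] [ 0.005 -0.009  0.013] 0.02343400550183177
side [ 39  39  33  27  19 130  95  56  54  51  49  52  47  58  43  41   2   0
   0]
  deepest [0.225  0.2285 0.23  ]
  piston xy mean [-0.0083 -0.0197] min [-0.0277 -0.0284] max [0.0215 0.005 ]
top [  5   5   6   8   6  93 128  16  11  14  12  14  13  12  16   9   0   0
   0]
  deepest [0.2215 0.2274 0.2281]
  piston xy mean [-0.0192 -0.017 ] min [-0.0279 -0.0262] max [-0.0041  0.0032]
wrist [ 623  513  485  390  225  538 1868  247  230  206  195  188  170  157
  142  117    0    0    0]
  deepest [0.2184 0.2267 0.2289]
  piston xy mean [ 0.0198 -0.0004] min [ 0.0065 -0.0248] max [0.0241 0.0241]
```

Call:
move_arm --pt "-0.2 -0.16 0 0" --pt "-0.41 -0.32 0 0" --pt "-0.41 -0.32 0 0" --pt "-0.41 -0.32 0 0" --pt "-0.41 -0.32 0 0" --pt "-0.41 -0.32 0 0" --pt "-0.41 -0.32 0 0" --pt "-0.41 -0.32 0 0" --pt "-0.41 -0.32 0 0" --pt "-0.41 -0.32 0 0" --pt "-0.41 -0.32 0 0" --pt "-0.41 -0.32 0 0" --pt "-0.41 -0.32 0 0" --pt "-0.2 -0.16 0 0" --pt "0 0 0 0" --pt "0 0 0 0"

```text
clock: 8.88
eef_pos: [0.5573, -0.1813, 0.364]
orientation: [-0.0, 0.361, 0.933, 0.0]
ft_force: [-0.2, 0.5, -2.7]
gripper_width: 0.023
```

```bash
cat > rel.py <<'E'
from h import *
from scipy.optimize import least_squares
np.set_printoptions(precision=4,suppress=True)
s,p,R=tool(); print(s['clock'],p)
def cfit(x,r):
    return least_squares(lambda c:np.hypot(x[:,0]-c[0],x[:,1]-c[1])-r,np.median(x,0),loss='soft_l1',f_scale=.001).x
for n in('wrist','top','side'):
    f=grab(n); v,u=np.mgrid[:400,:640]; ok=f['depth'].ravel()>0; uv=np.c_[u.ravel(),v.ravel()][ok]
    P=pts(f,uv); q=(P-p)@R
    r=np.hypot(q[:,0],q[:,1])
    k=(r<.035)&(q[:,2]>.186)&(q[:,2]<.226)
    c=cfit(q[k][:,:2],.026); print(n,'piston c (tool)',c,'n',k.sum(),'resid',np.std(np.hypot(*(q[k][:,:2]-c).T)))
    # rim: top ring points near z=.08, around pot
    rr=np.hypot(P[:,0]-.528,P[:,1]+.158)
    S=hsv(f)[...,1].ravel()[ok]
    k=(rr<.045)&(P[:,2]>.0765)&(P[:,2]<.0845)&(S<80)
    P8=onz(f,uv[k],.08)
    c8=cfit(P8[:,:2],.033); print('  rim',c8,'n',k.sum(),'mean z',P[k,2].mean(),'r range',np.percentile(np.hypot(*(P8[:,:2]-c8).T),[2,98]))
    print('  rim minus piston, tool units',(R.T@(np.r_[c8,0]-np.r_[p[:2],0]))[:2]/.05-c/.05)
    hh=hsv(f).reshape(-1,3)[ok].astype(int); k=(rr<.025)&(hh[:,0]<18)&(hh[:,1]>150)&(P[:,2]<.079)
    if k.sum()>30:
        b=P[k]; b=b[abs(b[:,2]-np.median(b[:,2]))<.004]; A=np.c_[b[:,:2]-c8,np.ones(len(b))]; print('  follower slope,z',np.linalg.lstsq(A,b[:,2],rcond=None)[0],len(b))
    if n=='wrist': save(f,'w_rel%d.png'%(s['clock']*100))
E
python3 rel.py; ls pics
```

```text
8.875 [ 0.5573 -0.1813  0.364 ]
wrist piston c (tool) [-0.0023 -0.0002] n 1506 resid 0.00021558067181423122
  rim [ 0.5281 -0.1584] n 2189 mean z 0.07981111690489984 r range [0.0286 0.0365]
  rim minus piston, tool units [ 0.7878 -0.05  ]
  follower slope,z [-0.0153 -0.0593  0.065 ] 2254
top piston c (tool) [-0.0014 -0.0001] n 301 resid 0.0003156794383126733
  rim [ 0.5275 -0.1572] n 558 mean z 0.08022483940726488 r range [0.0287 0.0368]
  rim minus piston, tool units [ 0.7946 -0.043 ]
  follower slope,z [-0.0174 -0.0532  0.0655] 551
side piston c (tool) [-0.0018  0.0001] n 530 resid 0.0006582422307890086
  rim [ 0.5276 -0.1597] n 494 mean z 0.08039005304169734 r range [0.0277 0.0368]
  rim minus piston, tool units [ 0.7662 -0.0817]
  follower slope,z [-0.0334 -0.1035  0.0663] 324
held_side_672.png
held_top_672.png
held_wrist_672.png
side.png
top.png
w1.png
w_rel887.png
```

Call:
move_arm --pt "0.1 0 0 0" --pt "0.2 -0.02 0 0" --pt "0.2 -0.02 0 0" --pt "0.2 -0.02 0 0" --pt "0.08 0 0.1 0" --pt "0 0 0.2 0" --pt "0 0 0.2 0" --pt "0 0 0.2 0" --pt "0 0 0.08 0" --pt "0 0 0 0" --pt "0 0 0 0"

```text
clock: 10.4
eef_pos: [0.5267, -0.1583, 0.3254]
orientation: [0.0, 0.361, 0.932, 0.0]
ft_force: [-0.7, 0.7, -3.1]
gripper_width: 0.0231
```

```bash
python3 rel.py
```

```text
10.4 [ 0.5267 -0.1583  0.3254]
wrist piston c (tool) [-0.0024 -0.0003] n 1515 resid 0.000217554725403774
  rim [ 0.5282 -0.1585] n 1749 mean z 0.07986921282072487 r range [0.029  0.0366]
  rim minus piston, tool units [0.0222 0.0225]
  follower slope,z [-0.02   -0.0552  0.0649] 616
top piston c (tool) [0.0397 0.0224] n 215 resid 0.007232188143625063
  rim [ 0.5274 -0.1575] n 377 mean z 0.08030123396419457 r range [0.0288 0.0369]
  rim minus piston, tool units [-0.7932 -0.4238]
  follower slope,z [ 0.009  -0.0736  0.0659] 87
side piston c (tool) [-0.0015 -0.    ] n 450 resid 0.0006678329917818586
  rim [ 0.5279 -0.1594] n 349 mean z 0.08049681144491096 r range [0.0283 0.0372]
  rim minus piston, tool units [-0.001   0.0016]
  follower slope,z [-0.0345 -0.0969  0.0661] 136
```

Call:
move_arm --pt "0.01 0.01 0.05 0" --pt "0 0 0.1 0" --pt "0 0 0.1 0" --pt "0 0 0.1 0" --pt "0 0 0.1 0" --pt "0 0 0.05 0" --pt "0 0 0 0"

```text
clock: 11.42
eef_pos: [0.5264, -0.1575, 0.3]
orientation: [-0.0, 0.361, 0.932, -0.0]
ft_force: [-0.1, 1.3, -1.4]
gripper_width: 0.0232
```

Call:
move_arm --pt "0 0 0.02 0" --pt "0 0 0.02 0" --pt "0 0 0.02 0" --pt "0 0 0.02 0" --pt "0 0 0.02 0" --pt "0 0 0.02 0" --pt "0 0 0 0"

```text
clock: 12.3
eef_pos: [0.5265, -0.1577, 0.2943]
orientation: [0.0, 0.361, 0.932, -0.0]
ft_force: [-1.3, -0.9, 0.4]
gripper_width: 0.0234
```

Call:
move_arm --pt "0 0 0.02 0" --pt "0 0 0.02 0" --pt "0 0 0.02 0" --pt "0 0 0.02 0" --pt "0 0 0.02 0" --pt "0 0 0.02 0" --pt "0 0 0 0"

```text
clock: 13.18
eef_pos: [0.5265, -0.1576, 0.2881]
orientation: [0.0, 0.361, 0.932, -0.0]
ft_force: [-0.5, -2.2, 1.1]
gripper_width: 0.0236
```

Call:
move_arm --pt "0 0 0.02 0" --pt "0 0 0.02 0" --pt "0 0 0.02 0" --pt "0 0 0 0"

```text
clock: 13.68
eef_pos: [0.5265, -0.1576, 0.2851]
orientation: [0.0, 0.361, 0.932, -0.0]
ft_force: [-0.2, -1.9, 1.6]
gripper_width: 0.0235
```

Call:
move_arm --pt "0 0 0.02 0" --pt "0 0 0.02 0" --pt "0 0 0 0"

```text
clock: 14.05
eef_pos: [0.5265, -0.1576, 0.2831]
orientation: [0.0, 0.361, 0.932, -0.0]
ft_force: [-1.0, -3.0, 2.1]
gripper_width: 0.0234
```

Call:
move_arm --pt "0 0 0.02 0" --pt "0 0 0 0"

```text
clock: 14.3
eef_pos: [0.5265, -0.1576, 0.2821]
orientation: [0.0, 0.361, 0.932, -0.0]
ft_force: [-1.5, -2.3, 2.6]
gripper_width: 0.0234
```

Call:
move_arm --pt "0 0 0.02 0" --pt "0 0 0 0"

```text
clock: 14.55
eef_pos: [0.5265, -0.1576, 0.2811]
orientation: [0.0, 0.361, 0.932, -0.0]
ft_force: [-0.8, -2.5, 2.5]
gripper_width: 0.0232
```

Call:
move_arm --pt "0 0 0.01 0" --pt "0 0 0 0"

```text
clock: 14.8
eef_pos: [0.5265, -0.1575, 0.2807]
orientation: [0.0, 0.361, 0.932, 0.0]
ft_force: [-0.7, -2.1, 4.0]
gripper_width: 0.0234
```

Call:
move_arm --pt "0 0 0.01 0" --pt "0 0 0 0"

```text
clock: 15.05
eef_pos: [0.5265, -0.1575, 0.2802]
orientation: [0.0, 0.361, 0.932, 0.0]
ft_force: [-2.4, -2.0, 3.1]
gripper_width: 0.0234
```

Call:
move_arm --pt "0 0 0.01 0" --pt "0 0 0 0"

```text
clock: 15.3
eef_pos: [0.5265, -0.1575, 0.2797]
orientation: [0.0, 0.361, 0.932, 0.0]
ft_force: [-1.1, -3.1, 4.9]
gripper_width: 0.0236
```

Call:
move_arm --pt "0 0 0.01 0" --pt "0 0 0 0"

```text
clock: 15.55
eef_pos: [0.5265, -0.1576, 0.2792]
orientation: [0.0, 0.361, 0.932, -0.0]
ft_force: [-1.4, -2.2, 3.4]
gripper_width: 0.0236
```

Call:
move_arm --pt "0 0 0.01 0" --pt "0 0 0 0"

```text
clock: 15.8
eef_pos: [0.5265, -0.1575, 0.2787]
orientation: [0.0, 0.361, 0.932, 0.0]
ft_force: [-1.5, -2.9, 3.5]
gripper_width: 0.0231
```

Call:
move_arm --pt "0 0 0.01 0" --pt "0 0 0 0"

```text
clock: 16.05
eef_pos: [0.5265, -0.1575, 0.2782]
orientation: [0.0, 0.361, 0.932, -0.0]
ft_force: [-1.0, -2.7, 4.0]
gripper_width: 0.0231
```

Call:
move_arm --pt "0 0 0.006 0" --pt "0 0 0 0"

```text
clock: 16.3
eef_pos: [0.5265, -0.1575, 0.2779]
orientation: [0.0, 0.361, 0.932, -0.0]
ft_force: [-1.1, -2.6, 4.7]
gripper_width: 0.0235
```

Call:
move_arm --pt "0 0 0.006 0" --pt "0 0 0 0"

```text
clock: 16.55
eef_pos: [0.5265, -0.1575, 0.2776]
orientation: [0.0, 0.361, 0.932, 0.0]
ft_force: [-0.8, -2.3, 4.1]
gripper_width: 0.0233
```

Call:
move_arm --pt "0 0 0.006 0" --pt "0 0 0 0"

```text
clock: 16.8
eef_pos: [0.5265, -0.1575, 0.2773]
orientation: [0.0, 0.361, 0.932, -0.0]
ft_force: [-1.9, -2.5, 4.4]
gripper_width: 0.0236
```

Call:
move_arm --pt "0 0 0.006 0" --pt "0 0 0 0"

```text
clock: 17.05
eef_pos: [0.5265, -0.1575, 0.277]
orientation: [0.0, 0.361, 0.932, 0.0]
ft_force: [-2.2, -3.3, 3.8]
gripper_width: 0.023
```

Call:
move_arm --pt "0 0 0.006 0" --pt "0 0 0 0"

```text
clock: 17.3
eef_pos: [0.5265, -0.1575, 0.2766]
orientation: [0.0, 0.361, 0.932, 0.0]
ft_force: [-0.8, -2.8, 4.1]
gripper_width: 0.0235
```

Call:
move_arm --pt "0 0 0.006 0" --pt "0 0 0 0"

```text
clock: 17.55
eef_pos: [0.5265, -0.1575, 0.2764]
orientation: [0.0, 0.361, 0.932, -0.0]
ft_force: [-1.0, -3.1, 3.8]
gripper_width: 0.023
```

Call:
move_arm --pt "0 0 0.006 0" --pt "0 0 0 0"

```text
clock: 17.8
eef_pos: [0.5265, -0.1575, 0.276]
orientation: [-0.0, 0.361, 0.932, 0.0]
ft_force: [-0.7, -3.8, 5.3]
gripper_width: 0.0238
```

Call:
move_arm --pt "0 0 0.006 0" --pt "0 0 0 0"

```text
clock: 18.05
eef_pos: [0.5265, -0.1575, 0.2759]
orientation: [0.0, 0.361, 0.932, 0.0]
ft_force: [-1.6, -2.9, 6.7]
gripper_width: 0.0231
```

Call:
move_arm --pt "0 0 0.006 0" --pt "0 0 0 0"

```text
clock: 18.3
eef_pos: [0.5265, -0.1576, 0.2759]
orientation: [0.0, 0.361, 0.932, 0.0]
ft_force: [-1.7, -3.2, 8.3]
gripper_width: 0.0234
```

Call:
move_arm --pt "0 0 0.01 0" --pt "0 0 0 0"

```text
clock: 18.55
eef_pos: [0.5265, -0.1576, 0.2758]
orientation: [0.0, 0.361, 0.932, 0.0]
ft_force: [-3.2, -3.0, 13.2]
gripper_width: 0.0232
```

Call:
move_arm --pt "0 0 0.006 0" --pt "0 0 0 0"

```text
clock: 18.8
eef_pos: [0.5265, -0.1577, 0.2757]
orientation: [0.0, 0.361, 0.932, 0.0]
ft_force: [-3.7, -1.5, 15.1]
gripper_width: 0.0233
```

Call:
move_arm --pt "0 0 0.005 0" --pt "0 0 0 0" --pt "0 0 0 0" --pt "0 0 0 0" --pt "0 0 0 0"

```text
clock: 19.42
eef_pos: [0.5265, -0.1577, 0.2757]
orientation: [0.0, 0.361, 0.932, 0.0]
ft_force: [-4.5, -1.7, 17.9]
gripper_width: 0.0235
```

Call:
move_arm --pt "0 0 0 0" --pt "0 0 0 0" --pt "0 0 0 0" --pt "0 0 0 0" --pt "0 0 0 0" --pt "0 0 0 0" --pt "0 0 0 0" --pt "0 0 0 0"

```text
clock: 20.42
eef_pos: [0.5265, -0.1577, 0.2757]
orientation: [0.0, 0.361, 0.932, 0.0]
ft_force: [-4.7, -2.2, 16.8]
gripper_width: 0.0234
```

```bash
python3 rel.py
```

```text
20.425 [ 0.5265 -0.1577  0.2757]
wrist piston c (tool) [ 0.0061 -0.0002] n 4341 resid 0.004783967346072829
  rim [ 0.5287 -0.1591] n 3077 mean z 0.07986198728463274 r range [0.0252 0.0375]
  rim minus piston, tool units [-0.1737  0.0125]
top piston c (tool) [ 0.0045 -0.0012] n 384 resid 0.004041511542747785
  rim [ 0.528  -0.1583] n 353 mean z 0.08026345910901823 r range [0.0254 0.0374]
  rim minus piston, tool units [-0.1206  0.0346]
side piston c (tool) [ 0.0028 -0.0048] n 523 resid 0.004798421676745744
  rim [ 0.5294 -0.1575] n 460 mean z 0.08053156263548837 r range [0.0244 0.0393]
  rim minus piston, tool units [-0.0957  0.1372]
```

```bash
cat > lvl.py <<'E'
from h import *
np.set_printoptions(precision=4,suppress=True)
s,p,R=tool(); f=grab('wrist'); v,u=np.mgrid[:400,:640]; uv=np.c_[u.ravel(),v.ravel()]
P=pts(f,uv); q=(P-p)@R; r=np.hypot(q[:,0]+.002,q[:,1])
k=(r<.0245)&(r>.0175)&(q[:,2]>.172)&(q[:,2]<.190); b=q[k]; m=np.median(b[:,2]); b=b[abs(b[:,2]-m)<.0025]
print('shoulder tool z',m,'slopes',np.linalg.lstsq(np.c_[b[:,:2],np.ones(len(b))],b[:,2],rcond=None)[0],len(b),'underside z',p[2]-m-.05)
E
python3 lvl.py
```

```text
shoulder tool z 0.18013799893311544 slopes [-0.0079 -0.0031  0.1802] 1276 underside z 0.04554580336731211
```

Call:
move_arm --pt "0 0 -0.02 0" --pt "0 0 -0.03 0" --pt "0 0 -0.06 0" --pt "0 0 -0.1 0" --pt "0 0 -0.15 0" --pt "0 0 -0.2 0" --pt "0 0 -0.2 0" --pt "0 0 -0.25 0" --pt "0 0 -0.3 0" --pt "0 0 -0.3 0" --pt "0 0 -0.2 0" --pt "0 0 -0.05 0" --pt "0 0 0 0"

```text
clock: 22.25
eef_pos: [0.5264, -0.1574, 0.3673]
orientation: [-0.0, 0.361, 0.932, 0.0]
ft_force: [-0.8, 0.5, -2.7]
gripper_width: 0.0236
```

```bash
python3 lvl.py; python3 rel.py
```

```text
shoulder tool z 0.18022363833117822 slopes [-0.0053 -0.0063  0.1803] 1276 underside z 0.13707694338668985
22.3 [ 0.5264 -0.1574  0.3671]
wrist piston c (tool) [-0.0023 -0.0003] n 1513 resid 0.00022415656986353086
  rim [ 0.5283 -0.1586] n 1291 mean z 0.07988193297297998 r range [0.0289 0.0366]
  rim minus piston, tool units [0.0022 0.0134]
  follower slope,z [0.0047 0.0028 0.0458] 902
top piston c (tool) [0.0399 0.0217] n 262 resid 0.007444049863798931
  rim [ 0.5277 -0.1577] n 392 mean z 0.08023716799626836 r range [0.0291 0.0369]
  rim minus piston, tool units [-0.822  -0.4214]
  follower slope,z [0.0139 0.0016 0.0464] 231
side piston c (tool) [-0.0016 -0.0003] n 528 resid 0.0005918408721003743
  rim [ 0.5276 -0.1596] n 421 mean z 0.08043993676937604 r range [0.0278 0.037 ]
  rim minus piston, tool units [-0.0166 -0.0089]
  follower slope,z [-0.01   -0.0555  0.0478] 176
```

Call:
move_arm --pt "0.18 0.16 0 0" --pt "0.36 0.33 0 0" --pt "0.36 0.33 0 0" --pt "0.36 0.33 0 0" --pt "0.36 0.33 0 0" --pt "0.36 0.33 0 0" --pt "0.36 0.33 0 0" --pt "0.36 0.33 0 0" --pt "0.36 0.33 0 0" --pt "0.36 0.33 0 0" --pt "0.36 0.33 0 0" --pt "0.36 0.33 0 0" --pt "0.36 0.33 0 0" --pt "0.18 0.16 0 0" --pt "0 0 0 0"

```text
clock: 24.32
eef_pos: [0.4974, 0.1591, 0.3673]
orientation: [-0.0, 0.36, 0.933, -0.0]
ft_force: [0.3, -1.0, -2.8]
gripper_width: 0.0235
```

Call:
move_arm --pt "0 0 0.1 0" --pt "0 0 0.25 0" --pt "0 0 0.4 0" --pt "0 0 0.4 0" --pt "0 0 0.4 0" --pt "0 0 0.3 0" --pt "0 0 0.25 0" --pt "0 0 0.2 0" --pt "0 0 0.1 0" --pt "0 0 0.05 0" --pt "0 0 0.03 0" --pt "0 0 0 0" --pt "0 0 0 0"

```text
clock: 25.95
eef_pos: [0.4978, 0.1583, 0.2437]
orientation: [0.0, 0.361, 0.932, 0.0]
ft_force: [0.2, 0.0, -2.2]
gripper_width: 0.0233
```

```bash
python3 lvl.py; python3 grip.py | grep mat
```

```text
shoulder tool z 0.1802335912192695 slopes [-0.0055 -0.0052  0.1803] 1273 underside z 0.013484628631518072Traceback (most recent call last):
  File "grip.py", line 6, in <module>
    Q=onz(w,uv[k],.104)[:,:2].astype(np.float32)*1000
      ~~~^^^^^^^^^^^^^^
  File "h.py", line 10, in onz
    o,d=ray(f,uv); return o+d*((z-o[2])/d[:,2])[:,None]
        ~~~^^^^^^
  File "h.py", line 6, in ray
    p=cv2.undistortPoints(np.array(uv,float).reshape(-1,1,2),f['K'],f['D']).reshape(-1,2)
      ~~~~~~~~~~~~~~~~~~~^^^^^^^^^^^^^^^^^^^^^^^^^^^^^^^^^^^^^^^^^^^^^^^^^^
cv2.error: OpenCV(4.12.0) /io/opencv/modules/calib3d/src/undistort.dispatch.cpp:347: error: (-215:Assertion failed) CV_IS_MAT(_src) && CV_IS_MAT(_dst) && (_src->rows == 1 || _src->cols == 1) && (_dst->rows == 1 || _dst->cols == 1) && _src->cols + _src->rows - 1 == _dst->rows + _dst->cols - 1 && (CV_MAT_TYPE(_src->type) == CV_32FC2 || CV_MAT_TYPE(_src->type) == CV_64FC2) && (CV_MAT_TYPE(_dst->type) == CV_32FC2 || CV_MAT_TYPE(_dst->type) == CV_64FC2) in function 'cvUndistortPointsInternal'
```

Call:
move_arm --pt "0 0 0.06 0" --pt "0 0 0.05 0" --pt "0 0 0.04 0" --pt "0 0 0.02 0" --pt "0 0 0.01 0" --pt "0 0 0 0"

```text
clock: 26.8
eef_pos: [0.4978, 0.1583, 0.2345]
orientation: [0.0, 0.361, 0.932, 0.0]
ft_force: [0.4, -0.9, -1.8]
gripper_width: 0.0233
```

Call:
move_arm --pt "0 0 0.01 0" --pt "0 0 0 0"

```text
clock: 27.05
eef_pos: [0.4978, 0.1583, 0.2344]
orientation: [0.0, 0.361, 0.932, 0.0]
ft_force: [-1.4, -0.9, 4.5]
gripper_width: 0.0232
```

Call:
move_arm --pt "0 0 0 0" --pt "0 0 0 0" --pt "0 0 0 0" --pt "0 0 0 0" --pt "0 0 0 0" --pt "0 0 0 0" --pt "0 0 0 0" --claw 1

```text
clock: 27.92
eef_pos: [0.4977, 0.1583, 0.2339]
orientation: [-0.0, 0.361, 0.932, 0.0]
ft_force: [-0.2, -0.1, 0.2]
gripper_width: 0.0851
```

Call:
move_arm --pt "0 0 -0.05 0" --pt "0 0 -0.15 0" --pt "0 0 -0.3 0" --pt "0 0 -0.5 0" --pt "0 0 -0.5 0" --pt "0 0 -0.5 0" --pt "0 0 -0.5 0" --pt "0 0 -0.5 0" --pt "0 0 -0.3 0" --pt "0 0 0 0" --pt "0 0 0 0"

```text
clock: 29.3
eef_pos: [0.4974, 0.1582, 0.3983]
orientation: [-0.0, 0.361, 0.932, -0.0]
ft_force: [0.1, 0.2, -0.3]
gripper_width: 0.0855
```

```bash
python3 grip.py; python3 - <<'E'
from h import *
np.set_printoptions(precision=4,suppress=True)
f=grab('top'); save(f,'fin_top.png'); g=grab('side'); save(g,'fin_side.png')
h=hsv(f); ok=f['depth'].ravel()>0; v,u=np.mgrid[:400,:640]; uv=np.c_[u.ravel(),v.ravel()][ok]; P=pts(f,uv); hh=h.reshape(-1,3)[ok].astype(int)
k=(np.hypot(P[:,0]-.528,P[:,1]+.158)<.025)&(hh[:,0]<18)&(hh[:,1]>150)&(P[:,2]<.079); b=P[k]; b=b[abs(b[:,2]-np.median(b[:,2]))<.004]
print('follower',np.linalg.lstsq(np.c_[b[:,:2]-[.528,-.158],np.ones(len(b))],b[:,2],rcond=None)[0],len(b))
for n in('top.png','fin_top.png'):
    im=cv2.cvtColor(cv2.imread('pics/'+n),cv2.COLOR_BGR2HSV).astype(int)
    for nm,x,y,m in(('cup',334,187,(im[...,1]>150)&((im[...,0]<8)|(im[...,0]>172))),('bottle',326,107,(im[...,1]>150)&(im[...,0]>100)&(im[...,0]<130)),('dish',331,266,(im[...,2]>170)&(im[...,1]<40))):
        yy,xx=np.nonzero(m[y-35:y+35,x-35:x+35]); print(n,nm,xx.mean()+x-35,yy.mean()+y-35)
E
```

```text
grip n 671 z 0.1040278059850493 rect ((498.4622497558594, 157.79869079589844), (23.544994354248047, 23.736608505249023), 47.650779724121094)
shoulder n 1025 [0.4904 0.1654 0.0541]
tool-axes shift units [-0.0215  0.0074 -0.    ]
tool y angle 47.64751080101293 turn wanted (world) cand [np.float64(0.0032689231081661774)]
mat ((497.5152587890625, 157.4000701904297), (108.61222076416016, 108.79393005371094), 3.7184994220733643)
29.3
follower [-0.0052  0.0027  0.0463] 420
top.png cup 333.8477011494253 186.02298850574712
top.png bottle 324.9006622516556 106.78807947019868
top.png dish 331.07163601161665 266.0048402710552
fin_top.png cup 333.75 185.66772151898735
fin_top.png bottle 324.94520547945206 106.64383561643837
fin_top.png dish 331.3003194888179 265.9429484253765
```

View pics/fin_side.png

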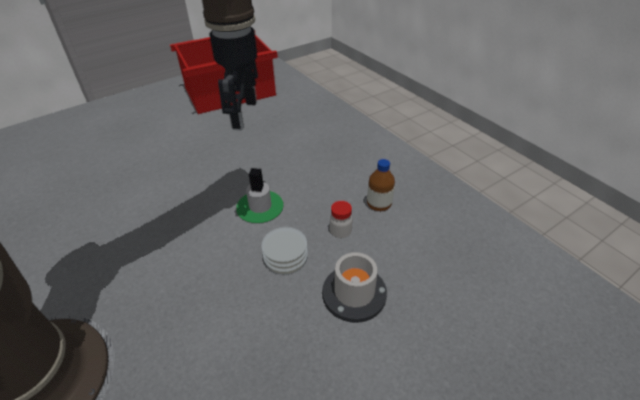

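The side view shows the tamper standing upright on the mat at (258,190), the gripper clear above it, the plate low in the pot at (355,275), and the dishes, cup and bottle where they were. I'm handing the job in.

```bash
python3 -c "
from h import *
print(workorder.finish_job())"
```

```text
the job is handed in; nothing more can be done
None
```

The follower is down on its stop and level, the tamper is back on the green mat, and I handed the job in at about 29 s of the 61 s allowed. The hand-in gives no verdict, so the results below are my own measurements.

- **Press:** the plate bottomed out with the tamper's underside at z ≈ 0.0455 m, about 34.5 mm below the rim. I held it there for more than 1.5 s at about 20 N (17–18 N on the wrist sensor plus the tamper's weight). The highest force I read was about 21 N, though force is only reported at the end of each move call. The tamper was level to about 0.01 rad while pressing.
- **Follower afterwards:** its upper face is 34 mm below the rim and tilted about 0.006 rad in both the wrist and top views. One side-camera fit disagreed, at about 0.055 rad. It saw only part of the plate and had also read the starting tilt too steep, so I did not rely on it.
- **Tamper:** it stands about 1 mm from the mat's centre, with its top at z = 0.104 m. The gripper is open and about 17 cm above it.
- **Dishes, cup and bottle:** each is within half a pixel of where it started in the top view.
- **Side force:** I saw 2–5 N sideways while pressing, probably light contact with the bore or friction on the plate.

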